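Load the glue-up jig and index its keeper

ROBOT

A 6-joint arm with a two-finger parallel gripper is mounted at the origin on the work surface. World frame = base frame: x ahead of the robot, y to its left, z up, the work surface at z = 0. Lengths are in m, angles in rad, forces in N, time in s.
With the tool pointing down it reaches from about 0.35 to 0.85 m from the base axis. Payload 8.1 kg.
Tool frame: the origin (TCP) lies between the finger pads, 19 mm behind the fingertips; this is the grasp point; z points along the fingers, y is the line along which they close (so a half turn about z gives the same grasp; the last joint's range is limited). The gripper opens to 93 mm and grips with 3 to 60 N. Pads are 15 mm wide; open, the fingers measure 128 mm over their backs; the gripper's body (75 mm by 188 mm) begins 65 mm behind the grasp point.
Start: joints at [-1.305, 0.13, 1.488, -0, 1.523, -0.085], TCP at [0.206, -0.563, 0.237] pointing down, gripper open.
Joint ranges: [-2.96, 2.96], [-0.89, 2.26], [0.02, 2.5], [-1.34, 4.48], [0, 2.73], [-2.66, 2.66]. Speed limits (rad/s): [2.39, 2.39, 2.79, 3.14, 3.14, 3.14].

INTERFACE

Orientations are given as a rotation vector (axis times angle).
In Python, from plant import sensors, read_camera, robot gives the robot as it stands.
- The arm moves only by the tool hand_motion, called after "Request:" as name(argument=value, ...) on one line, values as JSON. Schema: {"type":"object","properties":{"motion":{"type":"array","items":{"type":"array","prefixItems":[{"type":"number"},{"type":"array","items":{"type":"number"},"minItems":3,"maxItems":3},{"type":"number"}],"minItems":3,"maxItems":3},"minItems":1,"maxItems":20},"grip_n":{"type":"number"},"only":{"type":"string"},"quiet":{"type":"boolean"},"lines":{"type":"string"}},"required":["motion"],"additionalProperties":false}. motion is a list of rows, 1 to 20 of them, each written [opening, [dx, dy, dz], turn]: the finger opening in m, then dx, dy, dz in shares of the most that a row can go, 1 being 50 mm, then a turn about the tool's z in a scale on which 1.0 is pi rad; each row shifts and turns the commanded pose from where the row before left it, along the tool's axes as they then stand; what a row does not reach is not made up. A row lasts 1/10 s, in which the tool goes at most 0.05 m and 0.15 rad, less where a joint would pass 70% of its speed; a pose out of reach is approached as far as the arm can. The fingers move at their own pace and stop on an object; grip_n is the grip in N (left out, the last holds). Time passes only in rows, so rows that do not move let the fingers close. The tool returns the time, the measured TCP pose, the force, the opening and the grip force at its end. only (a regular expression) keeps the lines of the reply that match it, lines (a string "A,B") keeps lines A to B, and quiet returns only ok. Input that does not fit is refused with a message, and nothing moves.
- sensors.read_state(): the state, without advancing time (a new reading comes with each control period).
- read_camera(name): name is "scene" or "top" or "wrist"; returns a dict with "image" (420x560x3 uint8, red, green, blue), "depth" (420x560 float32, m along the optical axis (not along the pixel's ray), 0 where there is no reading), "fx", "fy", "cx", "cy" (pixels), "R" (3x3) and "t" (3): a world point X has camera coordinates R X + t. Camera axes: x right, y down, z forward; pixel columns grow to the right and rows downward; lengths in m; the calibration is good to about 2 mm. A picture is of the moment at which its call begins.
- robot.close_job(): hands the job in; it is judged then, once.
The state is a dict: "t": time; "q": joint angles; "dq": joint speeds; "joint_torque": joint torques, N m; "tool_pos": TCP position; "orientation": TCP orientation; "force": force on the tool from outside, world axes, zero at the start; "wrist_torque": the same for the moment, N m; "opening": finger opening in m; "gripper_force": force on a finger pad.
Only numpy, scipy, OpenCV 4.12 (cv2) and the standard library are available. Lean on these libraries where they do the work, as an engineer would, in place of code of your own. Each camera call takes 0.05 s, during which the arm holds its last target. There are 200 camera calls.

TASK

Stack the parts of the round display riser flat between the four posts of the glue-up jig: first the thick wooden body, then the dark wooden spacer ring, then the thin metal disc on top. Then pull up the black knob of the lock pin, slide the keeper along its rail to the next hole so that its arm lies over the stack, and lower the pin fully home in that hole. Finish while still gripping the knob with the pin fully home, and leave the tumbler, the thread spool and the bead box where they are.

Things in the scene. Friction and masses are not known exactly. Their poses are not given: they have to be found in the camera images.
- jig: Glue-up jig, fixed: plywood base plate 170 x 220 x 8 mm carrying the nest and the rail. Origin on the table under the nest's centre; x points away from the robot (yaw up to 0.3 rad either way), y to the left along the rail, z up. The rail's near side is at x = +80 mm (top 38 mm above the table), the keeper's saddle begins at x = +73 mm.
- nest (a point): Nest centre on the base plate's top, 8 mm above the table; axes as the jig. Four 8 mm round steel posts, tops 41 mm above the table, stand at +-21.2 mm in x and y: 48 mm parts fit with 2 mm clearance all round. Gaps between posts are 34 mm wide; fingers closing along the jig's x go through the -x and +x gaps, clear of the parked keeper's arm.
- next_hole (a point): Centre of the mouth of the next hole, on the rail's top face, 38 mm above the table, at x = +95 mm, y = 0 in the jig's frame. The rail is an aluminium bar 30 mm wide, 200 mm long, with three 10 mm holes at y = +60 (the keeper starts locked there), 0 (the next) and -60 mm (too far).
- keeper_tip (a point): End of the keeper's flat arm, on its top face, 54 mm above the table. The arm is 18 mm wide and 8 mm thick (underside 46 mm above the table), runs along the jig's x from the saddle over the base plate, at y = +51 to +69 mm while parked; its tip is at x = -20 mm.
- knob: Black upright cylindrical knob, 20 mm diameter, 38 mm tall, on the spring-loaded lock pin above the keeper's saddle. Origin on its axis, 20 mm above its underside and 18 mm below its top, 78 mm above the table with the pin home: a good TCP height for gripping it from above, fingertips 5 mm clear of the saddle. It rises with the pin and travels with the keeper.
- plunger (a joint): Height of lock pin and knob in m: 0 = pin fully home (8 mm deep in the hole), at most 0.016. Above 0.008 the 7 mm pin is clear of the rail and the keeper can slide; 0.011 to 0.014 is a good height. A spring pulls it down: about 4 N at 0, 7 N at 0.014. Off a hole the pin rests on the rail at 0.008.
- keeper (a joint): Travel of the keeper in m, along the jig's -y (to the right): 0 = parked in its first hole, 0.060 = next hole, arm over the nest, 0.120 = last hole (too far). Dark steel saddle 44 x 44 mm, top 54 mm above the table, with the flat arm towards the robot. About 1 N of friction; 1.5 mm of play either way with the pin home.
- riser_body: Solid wooden disc, 48 mm diameter, 14 mm thick (the thickest). Origin at the centre of its underside, z up. Lies flat on a 3 mm cork mat. About 30 g.
- spacer: Dark wooden ring, 48 mm outer and 22 mm inner diameter, 10 mm thick. Origin at the centre of its underside, z up. Lies flat on the 3 mm cork mat. Stacked, its underside is 14 mm above the nest. About 20 g.
- top_disc: Plain metal disc, 48 mm diameter, 10 mm thick, no hole. Origin at the centre of its underside, z up. Lies flat on the 3 mm cork mat. Stacked, its underside is 24 mm above the nest and the keeper's arm then passes 4 mm above it. About 50 g.
- tumbler: Bystander: amber glass tumbler, 72 mm wide, 95 mm tall, origin at the centre of its underside.
- spool: Bystander: thread spool on the far end of the mat, 32 mm wide, 34 mm tall, origin at the centre of its underside.
- bead_box: Bystander: clear divided bead box, 115 x 205 x 26 mm, origin at the centre of its underside.
Mind the look-alikes: they are no part of the job. What is shaped like the riser_body but green or pink is not meant.

How it is judged:
On the way, in this order (a step that is already met when the one before it is completed fails the run):
1. the body lies flat on the base plate between the posts, let go (horizontal distance between riser_body and nest below 0.005 m and z of riser_body in the frame of nest between -0.003 and 0.003 m and angle between riser_body's own z axis and vertical below 0.1 rad and contact force between the fingers and riser_body below 0.1 N), for 0.2 s.
2. the spacer lies flat on the body, let go (horizontal distance between each of riser_body, spacer and nest below 0.005 m and z of riser_body in the frame of nest between -0.003 and 0.003 m and angle between each of riser_body, spacer's own z axis and vertical below 0.1 rad and z of spacer in the frame of nest between 0.011 and 0.017 m and contact force between the fingers and spacer below 0.1 N), for 0.2 s.
3. the disc lies flat on the spacer, let go, with the keeper still parked (horizontal distance between each of riser_body, spacer, top_disc and nest below 0.005 m and z of riser_body in the frame of nest between -0.003 and 0.003 m and angle between each of riser_body, spacer, top_disc's own z axis and vertical below 0.1 rad and z of spacer in the frame of nest between 0.011 and 0.017 m and z of top_disc in the frame of nest between 0.021 and 0.027 m and contact force between the fingers and top_disc below 0.1 N and value of joint keeper below 0.01 m), for 0.2 s.
At the end, for the whole second after the job is handed in: Body, spacer and disc lie flat in this order between the posts (each within 5 mm of the nest's axis, 3 mm of its height and 0.1 rad of level); the keeper stands at the next hole (0.060 m within 4 mm), its pin is home (plunger under 2 mm), and the fingers still hold the knob with more than 3 N (horizontal distance between each of riser_body, spacer, top_disc and nest below 0.005 m and z of riser_body in the frame of nest between -0.003 and 0.003 m and angle between each of riser_body, spacer, top_disc's own z axis and vertical below 0.1 rad and z of spacer in the frame of nest between 0.011 and 0.017 m and z of top_disc in the frame of nest between 0.021 and 0.027 m and value of joint keeper between 0.056 and 0.064 m and value of joint plunger below 0.002 m and contact force between the fingers and knob above 3 N and linear speed of top_disc below 0.02 m/s); the arm keeps its last pose, push and grip.
It fails at once if the tumbler is pushed away (over 25 mm) or tipped (distance of tumbler from where it was at the start of the episode above 0.025 m or angle between tumbler's own z axis and vertical above 0.35 rad).
It fails at once if the spool is pushed away (over 25 mm) or tipped (distance of spool from where it was at the start of the episode above 0.025 m or angle between spool's own z axis and vertical above 0.35 rad).
It fails at once if the bead box is pushed away (over 25 mm) or tipped (distance of bead_box from where it was at the start of the episode above 0.025 m or angle between bead_box's own z axis and vertical above 0.35 rad).
It also fails if it takes over 72 s, if anything falls off the work surface, if the arm or the gripper's body presses on something with over 40 N, if the wrist force passes 120 N, or if a joint passes its speed limit or range.

## Working session

There is one attempt and no reset: what is moved stays moved. The work goes in short steps, Python scripts to look and compute and a tool call to move; the robot and the scene stay as the last step left them, time stands still between calls to the robot, and variables do not carry over. Pictures are saved under pics/ and viewed, at most 10 in all, crops included, and the job is handed in when it is done.

```bash
mkdir -p pics
```

Run:
```python
from plant import sensors, read_camera
import cv2,numpy as np,pickle
d={n:read_camera(n) for n in("top","scene")}
pickle.dump(d,open("c0.pkl","wb"))
for n in d:
    cv2.imwrite(f"pics/{n}0.png",d[n]["image"][:,:,::-1]); print(n,d[n]["R"].round(3).tolist(),d[n]["t"].round(3),d[n]["fx"],d[n]["cx"])
s=sensors.read_state();print(s["tool_pos"],s["orientation"],s["t"])
```

```text
top [[-0.009, -1.0, 0.008], [-0.982, 0.008, -0.187], [0.187, -0.009, -0.982]] [0.043 0.569 1.061] 401.56199112574296 282.57921598712
scene [[0.865, 0.501, 0.012], [0.41, -0.693, -0.593], [-0.289, 0.518, -0.805]] [-0.501 -0.166  1.123] 405.5015276340259 279.83081615553107
[ 0.20609269 -0.56299117  0.23644977] [-3.09172186e+00 -5.47942459e-01  2.48906782e-04] 0.1
```

View pics/top0.png

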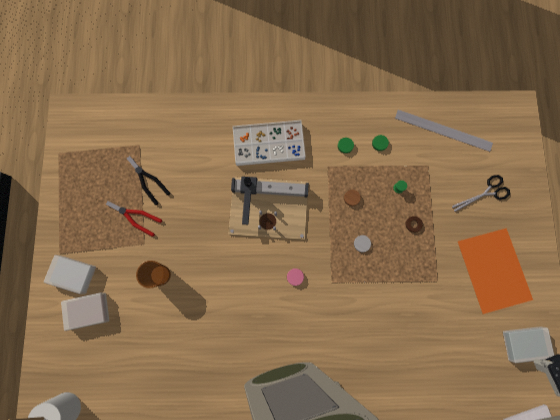

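View pics/scene0.png

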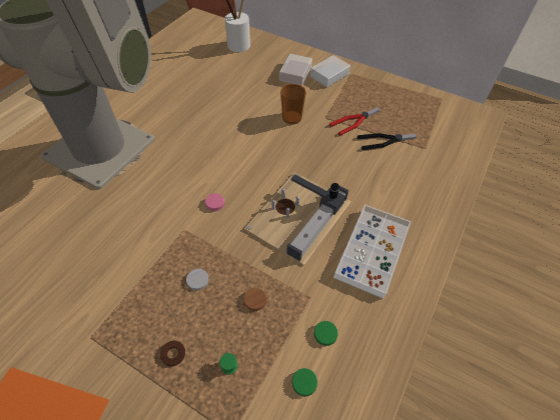

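Top view: body at (353,198), spacer ring at (415,225), metal disc at (363,244), spool at (401,187), nest near (268,220), keeper knob at (250,183). I'll measure them using the height map and colour.

Create h.py:
```python
import numpy as np,cv2
def world(c):
    v,u=np.mgrid[:420,:560]; z=c["depth"]
    P=np.stack([(u-c["cx"])/c["fx"]*z,(v-c["cy"])/c["fy"]*z,z],-1)
    W=(P-c["t"])@c["R"]; W[z==0]=np.nan; return W
def ray(c,u,v,h):
    o=-c["R"].T@c["t"]; d=c["R"].T@np.array([(u-c["cx"])/c["fx"],(v-c["cy"])/c["fy"],1.])
    return o+d*(h-o[2])/d[2]
def proj(c,X):
    p=c["R"]@np.asarray(X,float)+c["t"]; return np.array([c["fx"]*p[0]/p[2]+c["cx"],c["fy"]*p[1]/p[2]+c["cy"]])
```

Run:
```python
from h import *;import pickle
d=pickle.load(open("c0.pkl","rb"))
seeds={"top":dict(body=(353,198),spacer=(415,225),disc=(363,244)),"scene":dict(body=(255,299),spacer=(173,353),disc=(197,280))}
hs=dict(body=.017,spacer=.013,disc=.013)
for n in d:
    c=d[n];W=world(c);Z=W[...,2]
    for k,(u,v) in seeds[n].items():
        m=np.zeros(Z.shape,bool);r=22;s=np.s_[v-r:v+r,u-r:u+r]
        m[s]=(Z[s]>hs[k]-.005)&(Z[s]<hs[k]+.006)
        nl,L,st,ce=cv2.connectedComponentsWithStats(m.astype(np.uint8))
        i=1+np.argmin([np.hypot(*(ce[j]-(u,v))) for j in range(1,nl)]) if nl>1 else 0
        mm=L==i; cn=max(cv2.findContours(mm.astype(np.uint8),0,1)[0],key=len)
        X=np.array([ray(c,*p[0],hs[k]) for p in cn]); (cx,cy),rad=cv2.minEnclosingCircle(X[:,:2].astype(np.float32))
        print(n,k,ce[i].round(1),"ray",ray(c,*ce[i],hs[k]).round(4),"circ",round(cx,4),round(cy,4),round(rad,4),"z",np.median(Z[mm]).round(4),np.nanmedian(Z[s]).round(4))
c=d["top"];W=world(c);
s=np.s_[170:250,215:320];B=W[s].reshape(-1,3)
for lo,hi in((.03,.044),(.046,.06),(.085,.11),(.005,.012)):
    q=B[(B[:,2]>lo)&(B[:,2]<hi)&(B[:,0]<.72)]; 
    if len(q)>4: print(lo,len(q),q.mean(0).round(4),[np.round(x,4) if np.isscalar(x) else np.round(x,4) for x in cv2.minAreaRect(q[:,:2].astype(np.float32))])
im=c["image"][160:260,200:330,::-1];cv2.imwrite("pics/jig.png",cv2.resize(im,None,fx=6,fy=6,interpolation=cv2.INTER_CUBIC))
```

```text
top body [351.8 197.5] ray [ 0.6084 -0.1624  0.017 ] circ 0.608 -0.1626 0.024 z 0.0178 0.0044
top spacer [413.9 224.2] ray [ 0.5297 -0.3382  0.013 ] circ 0.5298 -0.3386 0.0263 z 0.014 0.0042
top disc [361.9 243.6] ray [ 0.4753 -0.1865  0.013 ] circ 0.4757 -0.1879 0.0269 z 0.014 0.0045
scene body [254.5 298.5] ray [ 0.6126 -0.1633  0.017 ] circ 0.6123 -0.163 0.0243 z 0.0169 0.0035
scene spacer [171.7 352.9] ray [ 0.5334 -0.3378  0.013 ] circ 0.5332 -0.3376 0.0245 z 0.0129 0.0037
scene disc [196.6 278.8] ray [ 0.4792 -0.1866  0.013 ] circ 0.479 -0.1869 0.0253 z 0.0131 0.0037
0.03 657 [0.6297 0.0624 0.0384] [array([0.5857, 0.0786]), array([0.2178, 0.1376]), np.float64(85.5896)]
0.046 423 [0.6038 0.1323 0.0542] [array([0.6207, 0.0704]), array([0.1397, 0.2064]), np.float64(16.8322)]
0.085 47 [0.6396 0.134  0.0955] [array([0.6404, 0.1339]), array([0.0166, 0.0193]), np.float64(88.3401)]
0.005 2868 [0.5607 0.0746 0.0086] [array([0.5795, 0.0808]), array([0.3008, 0.2332]), np.float64(89.4993)]
```

View pics/jig.png

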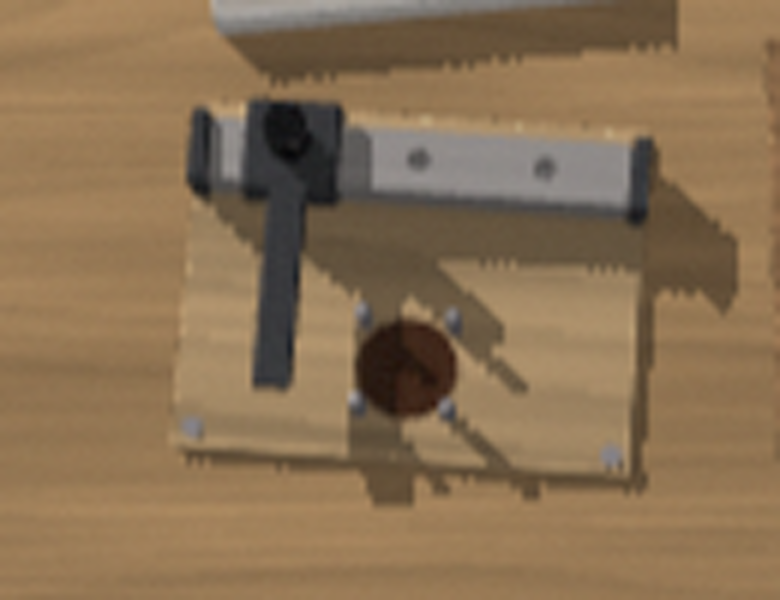

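Run:
```python
from h import *;import pickle
from scipy.spatial.transform import Rotation as Ro
from plant import sensors
d=pickle.load(open("c0.pkl","rb"));c=d["top"]
f=lambda x,y,h:ray(c,(x+.5)/6-.5+200,(y+.5)/6-.5+160,h)
h1=f(420,159,.038);h2=f(545,167,.038)
P=[f(*p,.041) for p in((363,307),(453,313),(356,396),(447,403))]
print("holes",h1.round(4),h2.round(4),np.linalg.norm(h1-h2),"yaw",np.arctan2(-(h1-h2)[0],(h1-h2)[1]))
print("nest posts",np.mean(P,0).round(4),"circle",f(406,369,.008).round(4), [np.linalg.norm(P[i]-P[j]).round(4) for i,j in((0,1),(0,2),(2,3),(1,3))])
e=P[0]-P[1]+P[2]-P[3];print("yaw posts",np.arctan2(-e[0],e[1]))
s=sensors.read_state();R=Ro.from_rotvec(s["orientation"]).as_matrix();print(R.round(3))
```

```text
holes [0.6389 0.0742 0.038 ] [0.6346 0.015  0.038 ] 0.05939779023285166 yaw -0.07322455071249466
nest posts [0.5445 0.0816 0.041 ] circle [0.543 0.082 0.008] [np.float64(0.0422), np.float64(0.0421), np.float64(0.0424), np.float64(0.0425)]
yaw posts -0.08070313830219783
[[ 0.939  0.344 -0.   ]
 [ 0.344 -0.939  0.002]
 [ 0.    -0.002 -1.   ]]
```

The manual's scale: shifts go in shares of 50 mm and turns go in shares of pi rad. Converting my numbers, -0.143 rad is -0.0455.

Request:
hand_motion(motion=[[0.08, [0, 0, 0], -0.0455], [0.08, [0, 0, 0], -0.0455], [0.08, [0, 0, 0], -0.0455], [0.08, [0, 0, 0], -0.0455], [0.08, [0, 0, 0], -0.0455], [0.08, [0, 0, 0], -0.0455], [0.08, [0, 0, 0], -0.0455], [0.08, [0, 0, 0], -0.0452]], grip_n=30)

```text
t: 0.9
tool_pos: [0.2061, -0.5631, 0.2368]
orientation: [-2.298, -2.14, -0.001]
force: [-0.3, 0.0, 1.0]
opening: 0.0801
gripper_force: 0.0
```

Request:
hand_motion(motion=[[0.08, [0.72, 0.62, 0.12], 0], [0.08, [0.72, 0.62, 0.12], 0], [0.08, [0.72, 0.62, 0.12], 0], [0.08, [0.72, 0.62, 0.12], 0], [0.08, [0.72, 0.62, 0.12], 0], [0.08, [0.72, 0.62, 0.12], 0], [0.08, [0.72, 0.62, 0.12], 0], [0.08, [0.72, 0.62, 0.12], 0], [0.08, [0.72, 0.62, 0.12], 0], [0.08, [0.72, 0.62, 0.12], 0], [0.08, [0.72, 0.62, 0.12], 0], [0.08, [0.68, 0.62, 0.12], 0], [0.08, [0, 0, 0], 0], [0.08, [0, 0, 0], 0]])

```text
t: 2.3
tool_pos: [0.6101, -0.1622, 0.1642]
orientation: [-2.302, -2.136, 0.002]
force: [-0.2, -0.2, -0.6]
opening: 0.08
gripper_force: 0.0
```

Add to h.py:
```python
def snap(n,name=None):
    from plant import sensors, read_camera
    from scipy.spatial.transform import Rotation as Ro
    c=read_camera(n); s=sensors.read_state(); R=Ro.from_rotvec(s["orientation"]).as_matrix()
    if name: cv2.imwrite(f"pics/{name}.png",c["image"][:,:,::-1])
    return c,np.array(s["tool_pos"]),R,s
```

Run:
```python
from h import *
c,p,R,s=snap("wrist","w1");print(p.round(4),R.round(4).tolist(),"cam pos in tool",(R.T@(-c["R"].T@c["t"]-p)).round(4),"proj tcp",proj(c,[p[0],p[1],.017]),s["q"])
print(proj(c,[.61,-.163,.017]))
```

```text
[ 0.6097 -0.1633  0.1648] [[0.0761, 0.9971, -0.0015], [0.9971, -0.0761, 0.0], [-0.0001, -0.0015, -1.0]] cam pos in tool [ 0.0799 -0.0005 -0.1474] proj tcp [286.01740695 205.12471131] [-3.42603860e-01  2.57082055e-01  1.47871248e+00 -4.89445573e-04
  1.40721002e+00 -2.66332237e-01]
[286.32467338 204.81518186]
```

View pics/w1.png

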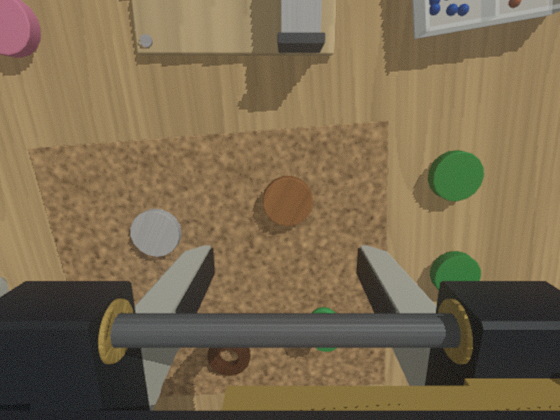

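Wrist view: body at (288,201), disc at (156,233), spacer at (229,357), spool at (325,329). I'll fit circles to the body and disc here.

Add to h.py:
```python
def part(c,p,R,h,guess,lo=.004,hi=.005,r=.04):
    """centre of a flat round part with top at height h: world, and offset in tool axes"""
    W=world(c);Z=W[...,2];u0,v0=proj(c,[guess[0],guess[1],h])
    m=((Z>h-lo)&(Z<h+hi)&(np.hypot(W[...,0]-guess[0],W[...,1]-guess[1])<r)).astype(np.uint8)
    cn=max(cv2.findContours(m,0,1)[0],key=cv2.contourArea)
    X=np.array([ray(c,*q[0],h)[:2] for q in cn]);(x,y),rad=cv2.minEnclosingCircle(X.astype(np.float32))
    M=cv2.moments(cn);g=ray(c,M["m10"]/M["m00"],M["m01"]/M["m00"],h)
    print("circ",round(x,4),round(y,4),"r",round(rad,4),"centroid",g.round(4),"z",np.nanmedian(Z[m>0]).round(4),"tool off",(R.T@(g-p)).round(4)); return g
```

Run:
```python
from h import *
c,p,R,s=snap("wrist");print(p.round(4))
part(c,p,R,.017,(.61,-.163));part(c,p,R,.013,(.4775,-.1867))
c,p,R,s=snap("wrist");print(p.round(4))
part(c,p,R,.017,(.61,-.163))
```

```text
[ 0.6095 -0.164   0.1652]
circ 0.6114 -0.1601 r 0.0241 centroid [ 0.6115 -0.1596  0.017 ] z 0.0175 tool off [0.0045 0.0018 0.1482]
circ 0.4788 -0.1836 r 0.0248 centroid [ 0.4787 -0.1832  0.013 ] z 0.0136 tool off [-0.0293 -0.1288  0.1523]
[ 0.6095 -0.1644  0.1655]
circ 0.6117 -0.1601 r 0.024 centroid [ 0.6115 -0.1597  0.017 ] z 0.0176 tool off [0.0049 0.0017 0.1485]
```

Request:
hand_motion(motion=[[0.08, [0, 0, 0], 0], [0.08, [0, 0, 0], 0]], lines="1,2")

```text
t: 2.65
tool_pos: [0.6098, -0.1644, 0.1659]
```

Request:
hand_motion(motion=[[0.08, [0.08, 0.03, 1.6], 0], [0.08, [0, 0, 0.6], 0], [0.08, [0, 0, 0], 0], [0.08, [0, 0, 0], 0], [0.08, [0, 0, 0], 0]])

```text
t: 3.15
tool_pos: [0.6129, -0.1618, 0.0884]
orientation: [2.303, 2.131, 0.003]
force: [0.0, -0.2, -0.1]
opening: 0.0798
gripper_force: 0.0
```

Run:
```python
from h import *
c,p,R,s=snap("wrist");print(p.round(4),R.round(4).tolist())
part(c,p,R,.017,(.61,-.161));
```

```text
[ 0.6131 -0.1618  0.0886] [[0.0772, 0.997, 0.0042], [0.997, -0.0772, -0.0015], [-0.0012, 0.0043, -1.0]]
circ 0.6114 -0.1599 r 0.0242 centroid [ 0.6115 -0.1593  0.017 ] z 0.0175 tool off [ 0.0024 -0.002   0.0715]
```

Converted, 0.03 m is 0.6, -0.002 m is -0.04.

Request:
hand_motion(motion=[[0.08, [0.04, -0.04, 0.6], 0], [0.08, [0, 0, 0.5], 0], [0.08, [0, 0, 0], 0], [0.08, [0, 0, 0], 0]])

```text
t: 3.6
tool_pos: [0.6101, -0.159, 0.032]
orientation: [2.305, 2.134, 0.001]
force: [-0.1, 0.6, 0.4]
opening: 0.0799
gripper_force: 0.0
```

Run:
```python
from h import *
c,p,R,s=snap("wrist","w2");print(p.round(4),R.round(4).tolist())
part(c,p,R,.017,(.61,-.161));
```

```text
[ 0.6109 -0.1593  0.0329] [[0.077, 0.997, 0.0027], [0.997, -0.077, -0.0009], [-0.0007, 0.0028, -1.0]]
circ 0.6116 -0.1597 r 0.0244 centroid [ 0.6115 -0.1589  0.017 ] z 0.0175 tool off [0.0005 0.0005 0.0159]
```

View pics/w2.png

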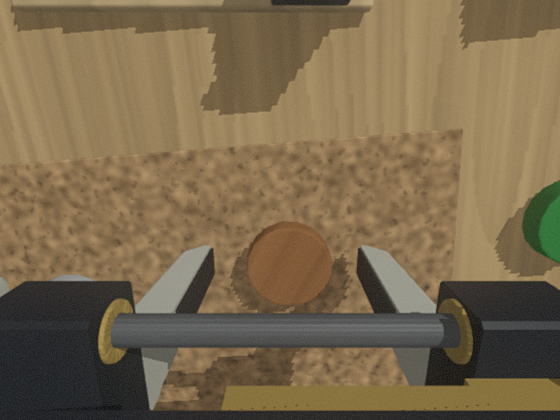

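The body is centred between the open fingers. Next: lower, close and lift.

Converted, 0.007 m is 0.14.

Request:
hand_motion(motion=[[0.08, [0, 0, 0.14], 0], [0.04, [0, 0, 0], 0], [0.04, [0, 0, 0], 0], [0.04, [0, 0, 0], 0], [0.04, [0, 0, 0], 0], [0.04, [0, 0, 0], 0], [0.04, [0, 0, 0], 0]], grip_n=20)

```text
t: 4.35
tool_pos: [0.6097, -0.1588, 0.0237]
orientation: [2.305, 2.134, 0.0]
force: [-0.7, -0.1, 1.2]
opening: 0.0477
gripper_force: 20.0
```

Request:
hand_motion(motion=[[0.04, [0, 0, -0.8], 0], [0.04, [0, 0, -0.8], 0], [0.04, [0, 0, 0], 0], [0.04, [0, 0, 0], 0]])

```text
t: 4.75
tool_pos: [0.6105, -0.1592, 0.1051]
orientation: [2.303, 2.132, 0.002]
force: [0.1, -0.0, -0.5]
opening: 0.0477
gripper_force: 20.0
```

Run:
```python
from h import *
c,p,R,s=snap("wrist");print(p.round(4))
part(c,p,R,p[2]-.008,p,.008,.008)
d=np.array([.5445,.0816,.11])-p;print((R.T@d).round(4))
```

```text
[ 0.6093 -0.1587  0.1032]
circ 0.6105 -0.1516 r 0.0397 centroid [ 0.61   -0.1584  0.0952] z 0.0987 tool off [0.0004 0.0007 0.008 ]
[ 0.2346 -0.0831 -0.0068]
```

Converted, 0.039 m is 0.78, -0.0166 m is -0.332.

Request:
hand_motion(motion=[[0.04, [0.78, -0.332, 0], 0], [0.04, [0.78, -0.332, 0], 0], [0.04, [0.78, -0.332, 0], 0], [0.04, [0.78, -0.332, 0], 0], [0.04, [0.78, -0.332, 0], 0], [0.04, [0, 0, 0], 0], [0.04, [0, 0, 0], 0], [0.04, [0, 0, 0], 0]])

```text
t: 5.6
tool_pos: [0.5413, 0.0413, 0.1025]
orientation: [-2.305, -2.133, 0.002]
force: [-0.8, -0.5, -0.1]
opening: 0.0474
gripper_force: 20.0
```

Run:
```python
from h import *
c,p,R,s=snap("wrist","w3");print(p.round(4),R.round(4).tolist())
import pickle;pickle.dump((c,p,R),open("w3.pkl","wb"))
print(proj(c,[.5445,.0816,.041]),(R.T@(np.array([.5445,.0816,.11])-p)).round(4))
```

```text
[0.5416 0.041  0.1027] [[0.078, 0.997, -0.0012], [0.997, -0.078, -0.0003], [-0.0004, -0.0012, -1.0]]
[286.6247481  178.15936842] [ 0.0407 -0.0003 -0.0073]
```

View pics/w3.png

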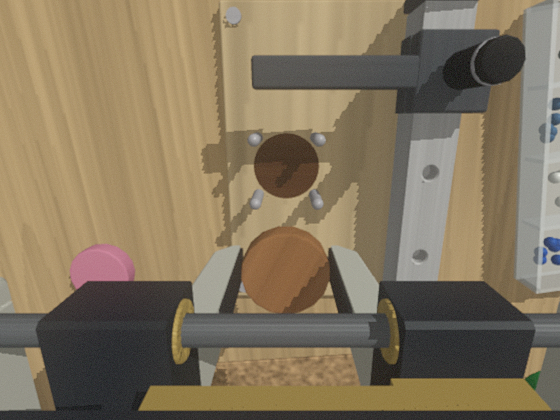

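The posts' tops are at about (254,139), (319,139), (256,203), (317,203), the nest's dark circle is at (286,166), and the body is held level at (286,270).

Add to h.py:
```python
def posts(c,p,R,n=(.5445,.0816)):
    W=world(c);dd=np.hypot(W[...,0]-n[0],W[...,1]-n[1])
    m=(abs(W[...,2]-.0405)<.003)&(dd>.015)&(dd<.045)
    nl,L,st,ce=cv2.connectedComponentsWithStats(m.astype(np.uint8))
    Q=[ray(c,*ce[i],.041) for i in range(1,nl) if st[i,4]>20]
    for i in range(1,nl):
        if st[i,4]>20: print(ce[i].round(1),st[i,4],ray(c,*ce[i],.041).round(4))
    if len(Q)==4:
        g=np.mean(Q,0);print("nest",g.round(4),"tool off",(R.T@(g-p)).round(4)); return g
```

Run:
```python
from h import *;import pickle
c,p,R=pickle.load(open("w3.pkl","rb"));posts(c,p,R)
im=c["image"].astype(int);W=world(c);m=((im.sum(2)<200)&(abs(W[...,2]-.008)<.004)&(np.hypot(W[...,0]-.5445,W[...,1]-.0816)<.027)).astype(np.uint8)
cn=max(cv2.findContours(m,0,1)[0],key=cv2.contourArea);(u,v),r=cv2.minEnclosingCircle(cn);print(u,v,r,ray(c,u,v,.008),R.T@(ray(c,u,v,.008)-p))
b=part(c,p,R,p[2]-.0067,p+[0,.003,0],.003,.003,.03)
```

```text
[253.6 140.4] 120 [0.5254 0.1074 0.041 ]
[319.3 140.3] 121 [0.567  0.1043 0.041 ]
[255.1 203.8] 104 [0.5221 0.0658 0.041 ]
[317.3 203.9] 106 [0.5637 0.0626 0.041 ]
nest [0.5445 0.085  0.041 ] tool off [ 0.0442 -0.0004  0.0617]
285.8171691894531 164.4962615966797 31.852420806884766 [0.54430357 0.08593489 0.008     ] [ 0.04504139 -0.00066555  0.09469351]
circ 0.5418 0.046 r 0.0296 centroid [0.5407 0.0416 0.096 ] z 0.0962 tool off [ 0.0006 -0.0009  0.0067]
```

Add to h.py:
```python
def held(c,p,R,top,r=.024):
    """held part: far rim (top edge of image) at height top, circle of radius r"""
    from scipy.optimize import least_squares
    W=world(c);m=((abs(W[...,2]-top)<.006)&(np.hypot(W[...,0]-p[0],W[...,1]-p[1])<.033)).astype(np.uint8)
    a=[]
    for u in range(255,318,3):
        v=np.flatnonzero(m[:,u])
        if len(v): a.append(ray(c,u,v[0]-.5,top))
    T=(np.array(a)-p)@R
    f=least_squares(lambda q:np.hypot(T[:,0]-q[0],T[:,1]-q[1])-r,[0,0],loss="soft_l1",f_scale=.0005)
    print("held off",f.x.round(4),"rms",np.sqrt(np.mean(f.fun**2)).round(5));return f.x
```

Run:
```python
from h import *;import pickle
c,p,R=pickle.load(open("w3.pkl","rb"));held(c,p,R,p[2]-.0067)
```

```text
held off [ 0.0004 -0.0009] rms 0.00028
```

Converted, 0.024 m is 0.48, 0.022 m is 0.44.

Request:
hand_motion(motion=[[0.04, [0.44, 0, 0], 0], [0.04, [0.44, 0, 0.2], 0], [0.04, [0, 0, 0.48], 0], [0.04, [0, 0, 0], 0], [0.04, [0, 0, 0], 0], [0.04, [0, 0, 0], 0]])

```text
t: 6.25
tool_pos: [0.5458, 0.085, 0.0704]
orientation: [2.306, 2.132, 0.001]
force: [0.9, -0.2, 0.0]
opening: 0.047
gripper_force: 20.0
```

Run:
```python
from h import *
c,p,R,s=snap("wrist");print(p.round(4),R.round(4).tolist())
posts(c,p,R,(.5445,.085));held(c,p,R,p[2]-.0067)
```

```text
[0.546  0.0852 0.0707] [[0.0781, 0.9969, 0.0016], [0.9969, -0.0781, 0.0], [0.0002, 0.0016, -1.0]]
[248.1 220.5] 138 [0.5254 0.1083 0.041 ]
[320.2 220.5] 138 [0.567  0.1051 0.041 ]
held off [-0.0001 -0.0007] rms 0.00028
```

Converted, 0.014 m is 0.28, -0.001 m is -0.02.

Request:
hand_motion(motion=[[0.04, [0, -0.02, 0.24], 0], [0.04, [0, 0, 0.28], 0], [0.04, [0, 0, 0], 0], [0.04, [0, 0, 0], 0]])

```text
t: 6.7
tool_pos: [0.5433, 0.0859, 0.0425]
orientation: [-2.304, -2.133, 0.002]
force: [-0.0, -0.5, -0.4]
opening: 0.0471
gripper_force: 20.0
```

Run:
```python
from h import *
c,p,R,s=snap("wrist");print(p.round(4),s["force"])
posts(c,p,R,(.5445,.0855));held(c,p,R,p[2]-.0067)
```

```text
[0.5437 0.0859 0.0431] [ 0.01321958 -0.29215629 -0.34581402]
[247.4 238.7] 194 [0.5255 0.1085 0.041 ]
[331.5 238.9] 191 [0.5669 0.1053 0.041 ]
[229.1 262.1] 187 [0.5149 0.0967 0.041 ]
[342.5 262.1] 183 [0.572  0.0923 0.041 ]
[328.4 310. ] 94 [0.5638 0.0652 0.041 ]
[250.  310.2] 94 [0.5224 0.0682 0.041 ]
held off [ 0.0003 -0.0016] rms 0.00099
```

Converted, 0.007 m is 0.14, 0.0008 m is 0.016.

Request:
hand_motion(motion=[[0.04, [0.01, 0.016, 0.14], 0], [0.04, [0, 0, 0.13], 0], [0.04, [0, 0, 0], 0], [0.04, [0, 0, 0], 0], [0.04, [0, 0, 0], 0]])

```text
t: 7.25
tool_pos: [0.5449, 0.0864, 0.03]
orientation: [-2.305, -2.134, 0.0]
force: [0.8, -0.7, -0.4]
opening: 0.0474
gripper_force: 20.0
```

Converted, -0.04 m is -0.8, -0.03 m is -0.6.

Request:
hand_motion(motion=[[0.04, [0, 0, 0.03], 0], [0.04, [0, 0, 0], 0], [0.075, [0, 0, 0], 0], [0.075, [0, 0, 0], 0], [0.075, [0, 0, 0], 0], [0.075, [0, 0, 0], 0], [0.075, [0, 0, -0.8], 0], [0.075, [0, 0, -0.6], 0], [0.075, [0, 0, 0], 0], [0.075, [0, 0, 0], 0]])

```text
t: 8.25
tool_pos: [0.5457, 0.0865, 0.0994]
orientation: [2.304, 2.133, 0.003]
force: [-0.7, -0.4, -0.6]
opening: 0.0748
gripper_force: 0.0
```

Run:
```python
from h import *
c,p,R,s=snap("wrist");print(p.round(4))
posts(c,p,R,(.5445,.086));part(c,p,R,.022,(.5445,.086),.004,.005,.03)
print("to disc",(R.T@(np.array([.4787,-.1836,.09])-p)).round(4),"to spacer",(R.T@(np.array([.5315,-.335,.1])-p)).round(4))
```

```text
[0.5447 0.0864 0.0981]
[253.1 209.5] 106 [0.5254 0.1081 0.041 ]
[316.1 209.3] 106 [0.5671 0.1049 0.041 ]
[314.3 266.7] 90 [0.5638 0.0633 0.041 ]
[254.9 266.8] 96 [0.5222 0.0664 0.041 ]
nest [0.5446 0.0857 0.041 ] tool off [-0.0007 -0.      0.0571]
circ 0.5448 0.0856 r 0.0242 centroid [0.5446 0.0862 0.022 ] z 0.0226 tool off [-0.0002 -0.0001  0.0761]
to disc [-0.2743 -0.045   0.0081] to spacer [-0.4212  0.0193 -0.0019]
```

Body is seated (within 0.5 mm, top at 22.6 mm). On to the spacer.

Converted, -0.0468 m is -0.936, 0.003 m is 0.06.

Request:
hand_motion(motion=[[0.08, [-0.936, 0.04, 0], 0], [0.08, [-0.936, 0.04, 0], 0], [0.08, [-0.936, 0.04, 0], 0], [0.08, [-0.936, 0.04, 0], 0], [0.08, [-0.936, 0.04, 0], 0], [0.08, [-0.936, 0.04, 0], 0], [0.08, [-0.936, 0.04, 0], 0], [0.08, [-0.936, 0.04, 0], 0], [0.08, [-0.936, 0.06, 0], 0], [0.08, [0, 0, 0], 0], [0.08, [0, 0, 0], 0], [0.08, [0, 0, 0], 0]])

```text
t: 9.5
tool_pos: [0.5308, -0.3335, 0.0969]
orientation: [-2.303, -2.133, 0.0]
force: [0.6, -0.0, -0.2]
opening: 0.0801
gripper_force: 0.0
```

Run:
```python
from h import *
c,p,R,s=snap("wrist","w4");print(p.round(4),R.round(4).tolist())
part(c,p,R,.013,(.5315,-.335));
```

```text
[ 0.5311 -0.3332  0.0973] [[0.0757, 0.9971, -0.0016], [0.9971, -0.0757, 0.0016], [0.0015, -0.0017, -1.0]]
circ 0.5322 -0.335 r 0.0242 centroid [ 0.5324 -0.3345  0.013 ] z 0.0134 tool off [-0.0013  0.0015  0.0843]
```

View pics/w4.png

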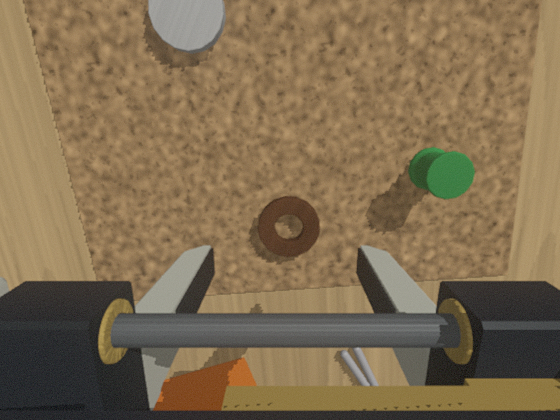

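Ring at (289,227); spool at (442,173), clear of the fingers.

Converted, 0.034 m is 0.68, 0.0015 m is 0.03.

Request:
hand_motion(motion=[[0.075, [-0.026, 0.03, 0.68], 0], [0.075, [0, 0, 0.6], 0], [0.075, [0, 0, 0], 0], [0.075, [0, 0, 0], 0], [0.075, [0, 0, 0], 0]])

```text
t: 10.05
tool_pos: [0.5342, -0.3365, 0.0366]
orientation: [2.302, 2.134, 0.001]
force: [0.2, -0.6, -0.3]
opening: 0.0753
gripper_force: 0.0
```

Run:
```python
from h import *
c,p,R,s=snap("wrist");print(p.round(4))
part(c,p,R,.013,(.532,-.335));
```

```text
[ 0.5343 -0.3369  0.0369]
circ 0.5323 -0.3349 r 0.0244 centroid [ 0.5325 -0.3342  0.013 ] z 0.0134 tool off [ 0.0026 -0.0021  0.0239]
```

Converted, 0.0065 m is 0.13, -0.002 m is -0.04.

Request:
hand_motion(motion=[[0.075, [0.044, -0.04, 0.12], 0], [0.075, [0, 0, 0.13], 0], [0.075, [0, 0, 0], 0], [0.04, [0, 0, 0], 0], [0.04, [0, 0, 0], 0], [0.04, [0, 0, 0], 0], [0.04, [0, 0, 0], 0], [0.04, [0, 0, 0], 0]], grip_n=20)

```text
t: 10.9
tool_pos: [0.5312, -0.3342, 0.0221]
orientation: [2.305, 2.134, 0.0]
force: [-1.0, -0.1, 4.3]
opening: 0.0471
gripper_force: 20.0
```

Request:
hand_motion(motion=[[0.04, [0, 0, -0.8], 0], [0.04, [0, 0, -0.8], 0], [0.04, [0, 0, 0], 0], [0.04, [0, 0, 0], 0], [0.04, [0, 0, 0], 0]])

```text
t: 11.4
tool_pos: [0.5301, -0.3334, 0.1003]
orientation: [-2.303, -2.132, 0.001]
force: [-0.5, 1.0, -0.6]
opening: 0.047
gripper_force: 19.8
```

Run:
```python
from h import *
c,p,R,s=snap("wrist");print(p.round(4))
held(c,p,R,p[2]-.011)
print("to nest",(R.T@(np.array([.5446,.0857,.1])-p)).round(4))
```

```text
[ 0.5299 -0.3332  0.0998]
held off [-0.0001 -0.0002] rms 0.0002
to nest [ 0.4188 -0.0176  0.0006]
```

Converted, 0.0465 m is 0.93, -0.002 m is -0.04.

Request:
hand_motion(motion=[[0.04, [0.93, -0.04, 0], 0], [0.04, [0.93, -0.04, 0], 0], [0.04, [0.93, -0.04, 0], 0], [0.04, [0.93, -0.04, 0], 0], [0.04, [0.93, -0.04, 0], 0], [0.04, [0.93, -0.04, 0], 0], [0.04, [0.93, -0.04, 0], 0], [0.04, [0.93, -0.04, 0], 0], [0.04, [0.93, -0.03, 0], 0], [0.04, [0, 0, 0.5], 0], [0.04, [0, 0, 0], 0], [0.04, [0, 0, 0], 0], [0.04, [0, 0, 0], 0]])

```text
t: 12.75
tool_pos: [0.5458, 0.0836, 0.0771]
orientation: [-2.307, -2.133, 0.001]
force: [-0.6, 0.7, 0.7]
opening: 0.0468
gripper_force: 19.8
```

Run:
```python
from h import *
c,p,R,s=snap("wrist");print(p.round(4))
posts(c,p,R,(.5445,.0857));held(c,p,R,p[2]-.010)
print("nest off",(R.T@(np.array([.5446,.0857,.041])-p)).round(4))
```

```text
[0.5462 0.0835 0.0776]
[249.2 214.8] 134 [0.5254 0.1082 0.041 ]
[319.3 214.9] 129 [0.567  0.1049 0.041 ]
held off [ 0.0003 -0.001 ] rms 0.00028
nest off [ 0.0021 -0.0018  0.0366]
```

Converted, 0.008 m is 0.16, 0.0018 m is 0.036.

Request:
hand_motion(motion=[[0.04, [0.036, -0.024, 0.16], 0], [0.04, [0, 0, 0.16], 0], [0.04, [0, 0, 0.16], 0], [0.04, [0, 0, 0], 0], [0.04, [0, 0, 0], 0]])

```text
t: 13.3
tool_pos: [0.5443, 0.0864, 0.0525]
orientation: [-2.305, -2.134, 0.001]
force: [0.3, 0.2, 0.1]
opening: 0.0473
gripper_force: 19.8
```

Run:
```python
from h import *
c,p,R,s=snap("wrist");print(p.round(4),s["force"])
held(c,p,R,p[2]-.010);print("nest off",(R.T@(np.array([.5446,.086,.041])-p)).round(4))
```

```text
[0.5447 0.0864 0.0529] [ 0.1206804  -0.35615471 -0.43432111]
held off [ 0.0002 -0.0011] rms 0.00077
nest off [-0.0004 -0.0001  0.0119]
```

Aligned. Lower 11.5 mm and release.

Converted, 0.005 m is 0.1.

Request:
hand_motion(motion=[[0.04, [0, 0, 0.1], 0], [0.04, [0, 0, 0.1], 0], [0.04, [0, 0, 0], 0], [0.04, [0, 0, 0], 0]])

```text
t: 13.75
tool_pos: [0.5445, 0.0864, 0.0427]
orientation: [-2.305, -2.134, 0.001]
force: [-0.2, -0.5, -0.0]
opening: 0.0467
gripper_force: 19.8
```

Request:
hand_motion(motion=[[0.04, [0, 0, 0.02], 0], [0.04, [0, 0, 0], 0], [0.075, [0, 0, 0], 0], [0.075, [0, 0, 0], 0], [0.075, [0, 0, 0], 0], [0.075, [0, 0, 0], 0], [0.075, [0, 0, -0.6], 0], [0.075, [0, 0, -0.6], 0], [0.075, [0, 0, 0], 0], [0.075, [0, 0, 0], 0]])

```text
t: 14.75
tool_pos: [0.5455, 0.0865, 0.1029]
orientation: [2.304, 2.133, 0.003]
force: [-0.0, 0.0, -0.7]
opening: 0.0747
gripper_force: 0.0
```

Run:
```python
from h import *
c,p,R,s=snap("wrist");print(p.round(4))
part(c,p,R,.032,(.5446,.086),.004,.005,.03)
print("to disc",(R.T@(np.array([.4787,-.1836,.09])-p)).round(4))
```

```text
[0.5445 0.0864 0.1016]
circ 0.5442 0.0859 r 0.0243 centroid [0.5442 0.0865 0.032 ] z 0.0324 tool off [ 0.0001 -0.0002  0.0696]
to disc [-0.2743 -0.0448  0.0116]
```

Spacer is seated (top at 32.4 mm). Next, the disc.

Converted, -0.0457 m is -0.914, 0.025 m is 0.5.

Request:
hand_motion(motion=[[0.075, [-0.914, -0.15, 0], 0], [0.075, [-0.914, -0.15, 0], 0], [0.075, [-0.914, -0.15, 0], 0], [0.075, [-0.914, -0.15, 0], 0], [0.075, [-0.914, -0.15, 0.2], 0], [0.075, [-0.914, -0.15, 0.5], 0], [0.075, [0, 0, 0.5], 0], [0.075, [0, 0, 0], 0], [0.075, [0, 0, 0], 0], [0.075, [0, 0, 0], 0]])

```text
t: 15.8
tool_pos: [0.48, -0.1806, 0.044]
orientation: [2.304, 2.135, 0.001]
force: [0.3, 0.3, -0.4]
opening: 0.0752
gripper_force: 0.0
```

Run:
```python
from h import *
c,p,R,s=snap("wrist");print(p.round(4))
part(c,p,R,.013,(.4787,-.1836));
```

```text
[ 0.4804 -0.1807  0.0444]
circ 0.4774 -0.1836 r 0.0247 centroid [ 0.478  -0.1828  0.013 ] z 0.0135 tool off [-0.0023 -0.0022  0.0314]
```

Converted, 0.01 m is 0.2, 0.009 m is 0.18.

Request:
hand_motion(motion=[[0.075, [-0.05, -0.044, 0.2], 0], [0.075, [0, 0, 0.18], 0], [0.075, [0, 0, 0], 0], [0.075, [0, 0, 0], 0]])

```text
t: 16.25
tool_pos: [0.4765, -0.1832, 0.0237]
orientation: [-2.304, -2.134, 0.001]
force: [0.0, -0.1, 0.1]
opening: 0.0751
gripper_force: 0.0
```

Run:
```python
from h import *
c,p,R,s=snap("wrist");print(p.round(4))
part(c,p,R,.013,(.478,-.183));
```

```text
[ 0.4768 -0.1834  0.0241]
circ 0.4781 -0.1834 r 0.0248 centroid [ 0.478  -0.1827  0.013 ] z 0.0135 tool off [0.0008 0.0011 0.0111]
```

Converted, 0.001 m is 0.02, 0.0005 m is 0.01.

Request:
hand_motion(motion=[[0.04, [0.008, 0.02, 0.01], 0], [0.04, [0, 0, 0], 0], [0.04, [0, 0, 0], 0], [0.04, [0, 0, 0], 0], [0.04, [0, 0, 0], 0], [0.04, [0, 0, 0], 0]], grip_n=25)

```text
t: 16.9
tool_pos: [0.4781, -0.1833, 0.0239]
orientation: [2.305, 2.134, 0.0]
force: [-0.1, -0.3, 0.9]
opening: 0.0463
gripper_force: 25.0
```

Request:
hand_motion(motion=[[0.04, [0, 0, -0.8], 0], [0.04, [0, 0, -0.8], 0], [0.04, [0, 0, -0.2], 0], [0.04, [0, 0, 0], 0], [0.04, [0, 0, 0], 0]])

```text
t: 17.4
tool_pos: [0.4774, -0.183, 0.1126]
orientation: [-2.304, -2.134, 0.001]
force: [-0.6, -0.3, -1.0]
opening: 0.0465
gripper_force: 25.0
```

Run:
```python
from h import *
c,p,R,s=snap("wrist");print(p.round(4))
held(c,p,R,p[2]-.011)
print("to nest",(R.T@(np.array([.5446,.0860,.1])-p)).round(4))
```

```text
[ 0.4768 -0.1827  0.1119]
held off [0.0004 0.0002] rms 0.00031
to nest [0.2731 0.0469 0.0121]
```

Converted, 0.0455 m is 0.91, 0.02 m is 0.4.

Request:
hand_motion(motion=[[0.04, [0.91, 0.156, 0], 0], [0.04, [0.91, 0.156, 0], 0], [0.04, [0.91, 0.156, 0], 0], [0.04, [0.91, 0.156, 0], 0], [0.04, [0.91, 0.156, 0], 0], [0.04, [0.91, 0.156, 0], 0], [0.04, [0, 0, 0.4], 0], [0.04, [0, 0, 0], 0], [0.04, [0, 0, 0], 0], [0.04, [0, 0, 0], 0]])

```text
t: 18.45
tool_pos: [0.5453, 0.0844, 0.0935]
orientation: [-2.306, -2.132, 0.001]
force: [-0.1, 0.2, -1.1]
opening: 0.0463
gripper_force: 25.0
```

Run:
```python
from h import *
c,p,R,s=snap("wrist");print(p.round(4))
posts(c,p,R,(.5445,.0857));held(c,p,R,p[2]-.011)
print("nest off",(R.T@(np.array([.5446,.0860,.041])-p)).round(4))
```

```text
[0.5457 0.0843 0.094 ]
[252.8 208.7] 112 [0.5254 0.1082 0.041 ]
[317.6 208.7] 113 [0.567  0.1049 0.041 ]
held off [ 0.0007 -0.0009] rms 0.00027
nest off [ 0.0016 -0.0012  0.053 ]
```

Converted, 0.01 m is 0.2, 0.008 m is 0.16.

Request:
hand_motion(motion=[[0.04, [0.02, -0.014, 0.2], 0], [0.04, [0, 0, 0.2], 0], [0.04, [0, 0, 0.16], 0], [0.04, [0, 0, 0], 0], [0.04, [0, 0, 0], 0]])

```text
t: 19.0
tool_pos: [0.5446, 0.0863, 0.0652]
orientation: [-2.305, -2.134, 0.001]
force: [1.6, -0.4, 0.2]
opening: 0.0462
gripper_force: 25.0
```

Run:
```python
from h import *
c,p,R,s=snap("wrist");print(p.round(4),s["force"])
held(c,p,R,p[2]-.011);print("nest off",(R.T@(np.array([.5446,.086,.041])-p)).round(4))
```

```text
[0.545  0.0864 0.0657] [ 0.4644103  -0.42655086  0.15940372]
held off [ 0.0006 -0.0009] rms 0.00024
nest off [-0.0004 -0.0004  0.0247]
```

Converted, 0.005 m is 0.1, -0.0007 m is -0.014.

Request:
hand_motion(motion=[[0.04, [-0.014, 0, 0.1], 0], [0.04, [0, 0, 0.1], 0], [0.04, [0, 0, 0], 0], [0.04, [0, 0, 0], 0]])

```text
t: 19.45
tool_pos: [0.5447, 0.0857, 0.0555]
orientation: [-2.305, -2.134, 0.001]
force: [-0.5, 0.1, -0.2]
opening: 0.0462
gripper_force: 25.0
```

Request:
hand_motion(motion=[[0.04, [0, 0, 0.024], 0], [0.04, [0, 0, 0], 0], [0.04, [0, 0, 0], 0]])

```text
t: 19.75
tool_pos: [0.545, 0.0857, 0.0547]
orientation: [2.305, 2.134, 0.0]
force: [0.5, 0.1, -1.3]
opening: 0.0462
gripper_force: 25.0
```

Converted, -0.04 m is -0.8, -0.03 m is -0.6.

Request:
hand_motion(motion=[[0.04, [0, 0, 0.024], 0], [0.04, [0, 0, 0], 0], [0.075, [0, 0, 0], 0], [0.075, [0, 0, 0], 0], [0.075, [0, 0, 0], 0], [0.075, [0, 0, 0], 0], [0.075, [0, 0, -0.8], 0], [0.075, [0, 0, -0.8], 0], [0.075, [0, 0, -0.6], 0], [0.075, [0, 0, 0], 0], [0.075, [0, 0, 0], 0]])

```text
t: 20.85
tool_pos: [0.5455, 0.0857, 0.1641]
orientation: [2.304, 2.134, 0.002]
force: [-0.6, 0.5, -1.5]
opening: 0.0752
gripper_force: 0.0
```

Run:
```python
from h import *
c,p,R,s=snap("wrist","w5");print(p.round(4))
part(c,p,R,.042,(.5446,.086),.004,.005,.023)
W=world(c);m=(abs(W[...,2]-.096)<.006)&(np.hypot(W[...,0]-.643,W[...,1]-.137)<.03)
m=m.astype(np.uint8);cn=max(cv2.findContours(m,0,1)[0],key=cv2.contourArea);(u,v),r=cv2.minEnclosingCircle(cn)
print("knob",u,v,r,ray(c,u,v,.096),(R.T@(ray(c,u,v,.096)-p)).round(4),np.median(W[m>0][:,2]))
yh=np.array([.0765,.997,0]);xh=np.array([.997,-.0765,0]);print("expected",np.array([.5446,.086,0])+.095*xh+.06*yh)
```

```text
[0.5446 0.0857 0.1626]
circ 0.5445 0.086 r 0.0234 centroid [0.5446 0.0865 0.042 ] z 0.0426 tool off [9.000e-04 1.000e-04 1.206e-01]
knob 426.0943298339844 148.3018798828125 17.108694076538086 [0.64226508 0.13763121 0.096     ] [0.0593 0.0934 0.0666] 0.09631685215427152
expected [0.643905  0.1385525 0.       ]
```

View pics/w5.png

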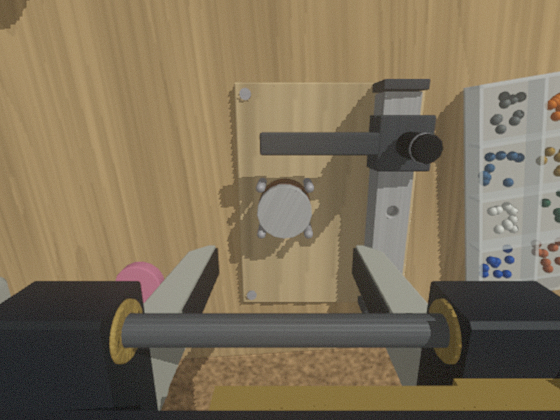

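Disc at (285,209) between the posts, top at 42.6 mm as required; knob at (426,148). Moving over the knob.

Converted, 0.0315 m is 0.63, 0.02 m is 0.4.

Request:
hand_motion(motion=[[0.06, [0.4, 0.63, 0], 0], [0.06, [0.4, 0.63, 0], 0], [0.06, [0.4, 0.63, 0], 0], [0.06, [0, 0, 0.6], 0], [0.06, [0, 0, 0], 0], [0.06, [0, 0, 0], 0], [0.06, [0, 0, 0], 0]])

```text
t: 21.6
tool_pos: [0.6432, 0.1379, 0.1336]
orientation: [-2.305, -2.134, 0.001]
force: [-0.3, 0.6, 0.6]
opening: 0.0599
gripper_force: 0.0
```

Run:
```python
from h import *
c,p,R,s=snap("wrist");print(p.round(4),R.round(4).tolist())
W=world(c);m=(abs(W[...,2]-.096)<.006)&(np.hypot(W[...,0]-.643,W[...,1]-.137)<.018)
m=m.astype(np.uint8);cn=max(cv2.findContours(m,0,1)[0],key=cv2.contourArea);(u,v),r=cv2.minEnclosingCircle(cn)
print("knob",u,v,r,ray(c,u,v,.096),(R.T@(ray(c,u,v,.096)-p)).round(4))
```

```text
[0.6437 0.138  0.1344] [[0.0772, 0.997, 0.0008], [0.997, -0.0772, 0.0001], [0.0002, 0.0008, -1.0]]
knob 287.5 248.5 16.507673263549805 [0.64391645 0.13862346 0.096     ] [0.0007 0.0001 0.0384]
```

Converted, 0.03 m is 0.6, 0.025 m is 0.5.

Request:
hand_motion(motion=[[0.06, [0, 0, 0.6], 0], [0.06, [0, 0, 0.5], 0], [0.06, [0, 0, 0], 0], [0.06, [0, 0, 0], 0]])

```text
t: 22.05
tool_pos: [0.6438, 0.1381, 0.0794]
orientation: [2.305, 2.134, 0.0]
force: [0.7, 0.6, 0.8]
opening: 0.0597
gripper_force: 0.0
```

Request:
hand_motion(motion=[[0.01, [0, 0, 0], 0], [0.01, [0, 0, 0], 0], [0.01, [0, 0, 0], 0], [0.01, [0, 0, 0], 0], [0.01, [0, 0, 0], 0], [0.01, [0, 0, 0], 0]], grip_n=40)

```text
t: 22.65
tool_pos: [0.6445, 0.1382, 0.0786]
orientation: [2.305, 2.134, 0.002]
force: [3.8, -0.8, -4.6]
opening: 0.019
gripper_force: 40.0
```

Converted, -0.005 m is -0.1, -0.004 m is -0.08.

Request:
hand_motion(motion=[[0.01, [0, 0, -0.08], 0], [0.01, [0, 0, -0.08], 0], [0.01, [0, 0, -0.1], 0], [0.01, [0, 0, 0], 0], [0.01, [0, 0, 0], 0], [0.01, [0, 0, 0], 0]])

```text
t: 23.25
tool_pos: [0.6444, 0.1381, 0.0907]
orientation: [2.305, 2.134, 0.001]
force: [7.8, 1.2, -7.1]
opening: 0.0194
gripper_force: 40.0
```

Converted, -0.008 m is -0.16, 0.0005 m is 0.01.

Request:
hand_motion(motion=[[0.01, [-0.16, 0.01, 0], 0], [0.01, [-0.16, 0, 0], 0], [0.01, [-0.16, 0, 0], 0], [0.01, [-0.16, 0, 0], 0], [0.01, [0, 0, 0], 0], [0.01, [0, 0, 0], 0]])

```text
t: 23.85
tool_pos: [0.6419, 0.1055, 0.0904]
orientation: [2.306, 2.133, -0.001]
force: [6.5, -1.8, -6.3]
opening: 0.0192
gripper_force: 40.0
```

The manual's scale: shifts go in shares of 50 mm and turns go in shares of pi rad. Converting my numbers, -0.009 m is -0.18, -0.0085 m is -0.17.

Request:
hand_motion(motion=[[0.01, [-0.18, 0, 0], 0], [0.01, [-0.18, 0, 0], 0], [0.01, [-0.17, 0, 0], 0], [0.01, [0, 0, 0], 0], [0.01, [0, 0, 0], 0], [0.01, [0, 0, 0], 0]])

```text
t: 24.45
tool_pos: [0.6399, 0.0793, 0.0904]
orientation: [2.305, 2.134, -0.0]
force: [5.5, -1.5, -6.8]
opening: 0.0194
gripper_force: 40.0
```

Run:
```python
from h import *
c,p,R,s=snap("wrist");print(p.round(4),R.round(3).tolist(),np.round(s["force"],1),"err tool",(R.T@(np.array([.6399,.0784,.0786])-p)).round(4))
```

```text
[0.6399 0.0794 0.0904] [[0.077, 0.997, 0.0], [0.997, -0.077, -0.0], [-0.0, 0.0, -1.0]] [ 5.7  0.  -7.5] err tool [-0.001   0.0001  0.0118]
```

Converted, 0.003 m is 0.06, -0.001 m is -0.02.

Request:
hand_motion(motion=[[0.01, [-0.02, 0, 0], 0], [0.01, [0, 0, 0.06], 0], [0.01, [0, 0, 0.06], 0], [0.01, [0, 0, 0.06], 0], [0.01, [0, 0, 0.06], 0], [0.01, [0, 0, 0], 0], [0.01, [0, 0, 0], 0], [0.01, [0, 0, 0], 0]])

```text
t: 25.3
tool_pos: [0.6399, 0.0788, 0.0793]
orientation: [2.305, 2.134, 0.0]
force: [4.4, -1.1, -4.6]
opening: 0.0195
gripper_force: 40.0
```

Run:
```python
from h import *
c,p,R,s=snap("wrist");print(p.round(4),np.round(s["force"],1))
W=world(c);q=W[(abs(W[...,2]-.054)<.004)&(abs(W[...,0]-.56)<.05)&(abs(W[...,1]-.085)<.03)];print("arm",len(q),q.mean(0) if len(q) else 0)
c,_,_,_=snap("scene","s9")
```

```text
[0.6399 0.0788 0.0793] [ 5.  -1.7 -4. ]
arm 4234 [0.56759932 0.08464447 0.05431849]
```

View pics/s9.png

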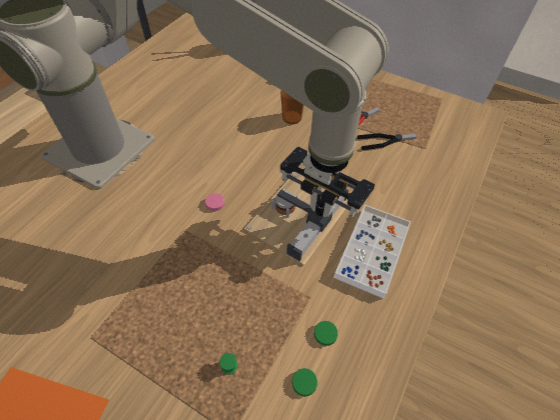

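The keeper's arm now lies over the stack (about (290,205)) and the pin is within about 1 mm of home. Press it the rest of the way.

Converted, 0.001 m is 0.02.

Request:
hand_motion(motion=[[0.01, [0, 0, 0.02], 0], [0.01, [0, 0, 0.02], 0], [0.01, [0, 0, 0], 0], [0.01, [0, 0, 0], 0], [0.01, [0, 0, 0], 0]])

```text
t: 25.9
tool_pos: [0.64, 0.0789, 0.0785]
orientation: [2.305, 2.134, 0.001]
force: [-2.0, -1.2, 5.7]
opening: 0.0191
gripper_force: 40.0
```

```bash
python3 -c "
from plant import robot
print(robot.close_job())"
```

```text
the job is handed in; nothing more can be done
None
```

I stacked the body, spacer and disc between the posts, slid the keeper to the next hole and pressed the pin home, then handed the job in at about 26 s still gripping the knob at 40 N; no verdict was printed.

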